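Lower the bridge flap and push the case across

TASK

Swing the hinged bridge flap of the two-deck stand over by its side handle and lower it gently, without letting it drop, until it lies flat across the gap. Then push the oval case over it onto the other deck, keeping it flat, right up against the end stop, and leave it there with the flap still down and the other things on the bench undisturbed.

Things in the scene. Friction and masses are not known exactly. Their poses are not given: they have to be found in the camera images.
- stand: Fixed aluminium and plywood stand, 380 x 208 mm, with two decks in a row, 70 mm high. Origin on the bench under the flap's hinge line, mid-width; x axis from the first deck (x -165 to -6 mm) over the gap (to 82 mm) to the second deck (x 82 to 205 mm), y axis to the side with the flap's handle (the robot's side), z up. Side lips 10 mm above the decks, 192 mm between them.
- flap (a joint): Hinge of the aluminium bridge flap (plate 184 mm wide, 80 mm long, 6 mm thick), rad. 0: leaning 25 degrees back over the first deck (the start); 0.44: upright; 2.007: flat across the gap, level with the decks, on its stop. The hinge is nearly free: short of upright the flap falls back, beyond it falls forward unless held. About 0.3 kg.
- flap_handle (a point): Middle of the flap's handle: black round bar, 16 mm diameter, 46 mm long, parallel to the hinge line, beside the stand, on a 9 mm rod 26 mm inboard; 20 mm disc at its outer end. 110 mm from the hinge axis: leans 57.5 degrees from vertical towards the first deck at joint 0, 57.5 degrees towards the second when the flap is flat, so it passes over the hinge. Space round it is free.
- flap_hinge (a point): Point on the flap's hinge axis, straight below the handle's arc (same place along the axis as the middle of the handle), 66.5 mm above the bench. The axis is the stand's y axis.
- case_center (a point): Centre (half-way up, 12.5 mm above its underside) of the loose oval cream case with a perforated lid: 112 mm long in its x axis (the transfer direction), 172 mm across, 25 mm high, about 0.35 kg; firm to push at its wall 3 to 15 mm above the deck. It starts on the first deck.
- far_deck (a point): Point on the second deck's top (69 mm above the bench) below the case's centre when the case is against the end stop; axes as the stand's. The end stop's face is 55 mm further along x; its top is 22 mm above the deck.
- atomiser: Bystander: small clear spray bottle, 38 mm diameter, 120 mm high, origin under its middle, standing on the 4 mm dark mat that covers part of the bench.
- sanding_block: Bystander: black foam sanding block 48 x 88 x 32 mm on the bench, origin under its middle.
- rock: Bystander: grey quartz geode 67 x 85 x 38 mm on the 4 mm dark mat that covers part of the bench, origin under its middle.
- disc: Bystander: black disc with a hub, 57 mm diameter, 20 mm high, on the bench, origin under its middle.
- disc2: Bystander: black disc with a hub, 55 mm diameter, 19 mm high, on the 4 mm dark mat that covers part of the bench, origin under its middle.
- bumper (a point): Top of one of the two bumper posts on the first deck's side lips (this one on the handle's side, the other 200 mm across), 121 mm above the bench, on which the flap leans at the start; each has a rubber stub pointing 18 mm inward, 114 mm above the bench, clear above the case.

How it is judged (in metres and radians):
On the way, in this order (a step that is already met when the one before it is completed fails the run):
1. the flap lies flat across the gap, at rest, with the case still on the first deck (value of joint flap above 1.96 rad and velocity of joint flap below 0.2 rad/s and x of case_center in the frame of stand below -0.05 m), for 0.2 s.
2. the case lies on the second deck within 12 mm of the end stop (x of case_center in the frame of stand above 0.138 m and angle between case_center's own z axis and vertical below 0.06 rad), for 0.2 s.
At the end, for the whole second after the job is handed in: The flap lies flat across the gap (joint above 1.96 rad), and the case lies flat (within 0.06 rad), at rest, on the second deck, within 12 mm of its end stop (case centre 138 to 160 mm from the hinge line along the stand) (all of step 2 and value of joint flap above 1.96 rad and x of case_center in the frame of stand below 0.16 m and z of case_center in the frame of stand below 0.09 m and linear speed of case below 0.02 m/s); the robot touches nothing.
It fails at once if the flap is let drop (it swings down faster than 4.5 rad/s) (velocity of joint flap above 4.5 rad/s).
It fails at once if the case tips or sags into the gap (more than 0.15 rad) (angle between case_center's own z axis and vertical above 0.15 rad).
It fails at once if another thing on the bench is shifted by more than 30 mm (distance of any of atomiser, sanding_block, rock, disc, disc2 from where it was at the start of the episode above 0.03 m).
It also fails if it takes over 58 s, if anything falls off the work surface, if the arm or the gripper's body presses on something with over 40 N, if the wrist force passes 120 N, or if a joint passes its speed limit or range.

ROBOT

A 6-joint arm with a two-finger parallel gripper is mounted at the origin on a cart in front of the work surface, level with it; the furniture and walls round the work are solid. World frame = base frame: x ahead of the robot, y to its left, z up, the work surface at z = 0. Lengths are in m, angles in degrees, forces in N, time in s.
With the tool pointing down it reaches from about 0.35 to 0.85 m from the base axis. Payload 8.1 kg.
Tool frame: the origin (TCP) lies on the centre line of the jaws, within the pads' length; the fingertips stand 17 mm ahead of it and the grasp point (between the pads) lies 2 mm behind it; z points along the fingers, y is the line along which they close (so a half turn about z gives the same grasp; the last joint's range is limited). The gripper opens to 85 mm and grips with 20 to 120 N. Pads are 22 mm wide; open, the fingers measure 114 mm over their backs; the gripper's body (76 mm by 85 mm) begins 54 mm behind the grasp point. The pads swing forward as they close: fully open they stand 13 mm farther back than shut.
Start: joints at [-75.424, 7.471, 85.268, -0, 87.261, -4.893], TCP at [0.2, -0.566, 0.248] pointing down, gripper open.
Joint ranges: [-169.43, 169.43], [-51.17, 129.36], [1.28, 143.12], [-76.62, 256.62], [0, 156.53], [-152.29, 152.29]. Speed limits (degrees/s): [136.94, 136.94, 159.86, 180, 180, 180].

INTERFACE

Orientations are given as [roll, pitch, yaw] about the fixed x, y, z axes, in that order (R = Rz(yaw) Ry(pitch) Rx(roll)).
In Python, from workcell import monitor, eyes, env gives the robot as it stands.
- The arm moves only by the shell command python3 -m jog 'ROWS' [FORCE]. ROWS is JSON, a list of rows, each an object of numbers: "grip": the finger opening in cm, from 0 to 8.54; "tx", "ty", "tz": the shift along the tool's x, y, z in cm; "ax", "ay", "az": the turn, a rotation vector about the tool's x, y, z in rad. A call has 1 to 20 rows; each row shifts and turns the commanded pose from where the row before left it, along the tool's axes as they then stand; what a row does not reach is not made up. A row lasts 1/8 s, in which the tool goes at most 62.5 mm and 10.7 degrees, less where a joint would pass 70% of its speed; a pose out of reach is approached as far as the arm can. A call is refused whole if a number of a shift passes 6.25 or a number of a turn 0.188, either way. A call with a gripper value outside its range is refused whole. The fingers move at their own pace and stop on an object; FORCE is the grip in N (left out, the last holds). Time passes only in rows, so rows that do not move let the fingers close. It gives the time, the measured TCP pose, the force, the opening and the grip force at its end, in the units of the state.
- monitor.get_state(): the state, without advancing time (a new reading comes with each control period).
- eyes.read_camera(name): name is "scene" or "top"; returns a dict with "image" (480x640x3 uint8, red, green, blue), "fovy" (degrees; the focal length in pixels is half the picture's height over the tangent of half this angle, whatever the lens; pixels are square), "cx", "cy" (the principal point, pixels), "position" and "orientation" of the camera in the world. Camera axes: x right, y up, looking along -z (the intrinsics and any distortion apply to the point x, -y, -z); pixel columns grow to the right and rows downward; lengths in m; the calibration is good to about 2 mm. A picture is of the moment at which its call begins. There is no depth.
- env.job_done(): hands the job in; it is judged then, once.
The state is a dict: "time": time; "joint_positions": joint angles; "dq": joint speeds; "joint_efforts": joint torques, N m; "eef_pos": TCP position; "tcp_rot": TCP orientation; "wrist_force": force on the tool from outside, world axes, zero at the start; "wrist_torque": the same for the moment, N m; "width": opening from 0.0 (shut) to 1.0 (fully open); "gripper_force": force on a finger pad.
Only numpy, scipy, OpenCV 4.12 (cv2) and the standard library are available. Lean on these libraries where they do the work, as an engineer would, in place of code of your own. Each camera call takes 0.05 s, during which the arm holds its last target. There are 200 camera calls.

## Working session

There is one attempt and no reset: what is moved stays moved. The work goes in short steps, Python scripts to look and compute and a shell command to move; the robot and the scene stay as the last step left them, time stands still between calls to the robot, and variables do not carry over. Pictures are saved under pics/ and viewed, at most 10 in all, crops included, and the job is handed in when it is done.

```bash
mkdir -p pics; ls; python3 - <<'E'
from workcell import monitor, eyes, env
import cv2
for n in("scene","top"):
    d=eyes.read_camera(n); cv2.imwrite(f"pics/{n}0.png",d["image"][:,:,::-1])
    print(n,{k:v for k,v in d.items() if k!="image"})
print(monitor.get_state())
E
```

```text
pics
scene {'fovy': 43.1711213769944, 'cx': 322.9446028188388, 'cy': 242.60681854810025, 'position': array([-0.1910096 ,  0.73038379,  0.56844671]), 'orientation': array([ 6.51955551e+01, -2.02910925e-02, -1.38949990e+02])}
top {'fovy': 49.03663020558155, 'cx': 321.0535326273548, 'cy': 234.79310666792915, 'position': array([ 0.30592675, -0.07854513,  0.98471102]), 'orientation': array([ 10.60742615,   0.57950333, -89.48837813])}
{'time': 0.1, 'joint_positions': array([-7.54238292e+01,  7.51281470e+00,  8.53230812e+01,  4.11047017e-06,
        8.72605667e+01, -4.89113940e+00]), 'dq': array([ 0.01301193, -0.01153849, -0.09935631, -0.01336377, -0.01104188,
        0.05279116]), 'joint_efforts': array([ 1.60403008e-03, -5.70955646e+01, -5.01941085e+01,  3.86151697e-06,
        8.06213880e-03, -2.91326489e-05]), 'eef_pos': array([ 0.19988482, -0.56523645,  0.2473277 ]), 'tcp_rot': array([-1.79903889e+02, -8.22876083e-03,  1.94673031e+01]), 'wrist_force': array([-0.26914797, -0.48824169, -0.67144444]), 'wrist_torque': array([-0.01980524, -0.03557527, -0.0077268 ]), 'gripper_force': 0.0, 'width': 1.0026435911537905}
```

View pics/scene0.png

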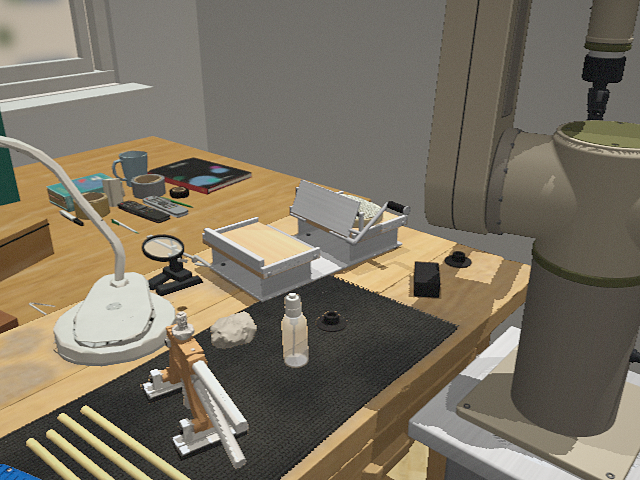

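View pics/top0.png

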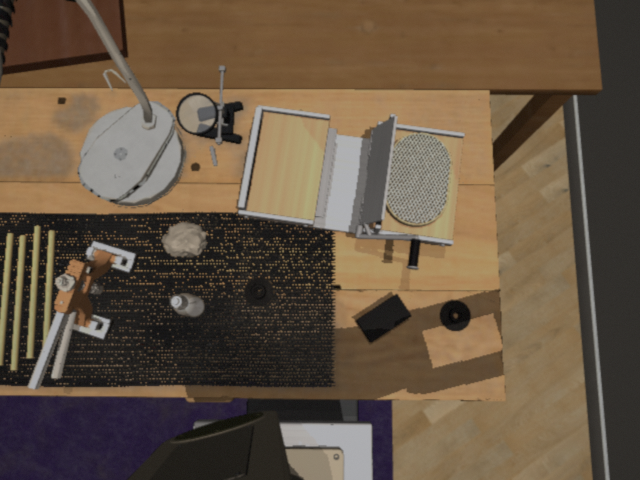

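The scene picture shows the stand at about (300,240), with the handle at (397,208). In the top picture, the stand's first deck is on the right (420,180), the end stop is on the left (250,160) and the handle is at (414,253). I'll zoom in on both for exact pixels.

```bash
cat > h.py <<'E'
import numpy as np, cv2
from workcell import monitor, eyes, env
from scipy.spatial.transform import Rotation as Ro
def ray(d,u,v):
    f=240/np.tan(np.radians(d["fovy"]/2))
    w=Ro.from_euler("xyz",d["orientation"],degrees=True).apply([(u-d["cx"])/f,-(v-d["cy"])/f,-1])
    return np.array(d["position"]),w
def onz(d,u,v,z):
    p,w=ray(d,u,v); return p+w*(z-p[2])/w[2]
def tri(d1,a,d2,b):
    p,w=ray(d1,*a);q,x=ray(d2,*b)
    s=np.linalg.lstsq(np.c_[w,-x],q-p,rcond=None)[0]
    A=p+w*s[0];B=q+x*s[1]; return (A+B)/2,np.linalg.norm(A-B)
def proj(d,P):
    f=240/np.tan(np.radians(d["fovy"]/2))
    c=Ro.from_euler("xyz",d["orientation"],degrees=True).inv().apply(np.array(P)-d["position"])
    return d["cx"]-f*c[...,0]/c[...,2], d["cy"]+f*c[...,1]/c[...,2]
E
python3 - <<'E'
import cv2
a=cv2.imread("pics/top0.png")[90:285,230:480]; cv2.imwrite("pics/topc.png",cv2.resize(a,None,fx=3,fy=3,interpolation=cv2.INTER_CUBIC))
a=cv2.imread("pics/scene0.png")[165:305,190:430]; cv2.imwrite("pics/scenec.png",cv2.resize(a,None,fx=3,fy=3,interpolation=cv2.INTER_CUBIC))
E
```

```text
(no output)
```

View pics/topc.png

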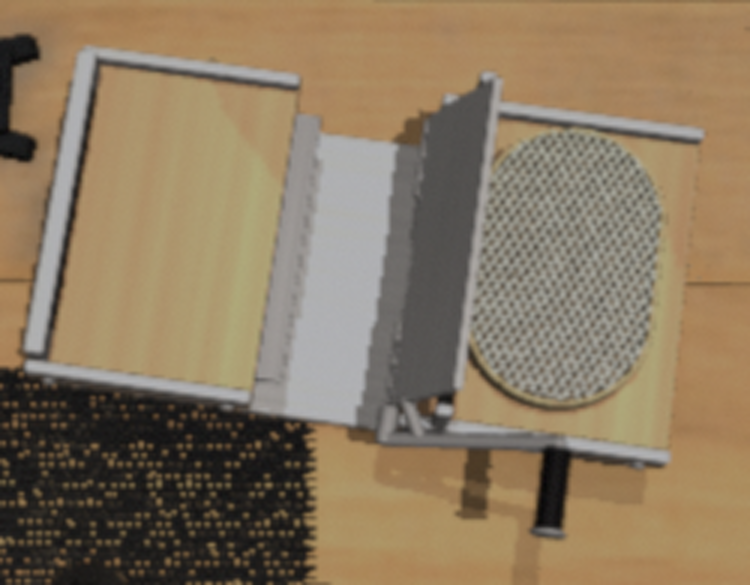

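View pics/scenec.png

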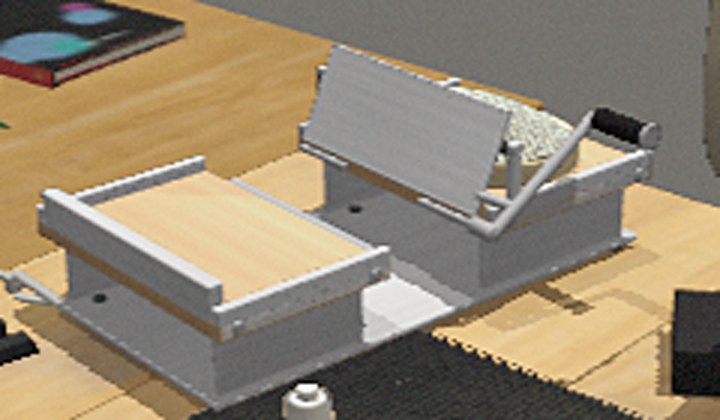

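The zooms show the handle bar from top-crop (556,450) to the disc at (548,532), and in the scene crop from (600,121) to the disc at (651,134). The first deck's lip ends are at (703,131) and (667,458), and the end-stop outer corners are at (85,48) and (27,352).

```bash
python3 - <<'E'
from h import *
np.set_printoptions(precision=4,suppress=True)
T=eyes.read_camera("top");S=eyes.read_camera("scene")
t=lambda u,v:(230+(u-1)/3,90+(v-1)/3); s=lambda u,v:(190+(u-1)/3,165+(v-1)/3)
o,_=di,ei=tri(T,t(548,531),S,s(651,134)); ii,e2=tri(T,t(556,450),S,s(600,121))
print("disc",di,ei,"inner",ii,e2,np.linalg.norm(di-ii))
pts={"far lip right":(703,131,.079),"near lip right":(667,460,.079),"stop far L":(87,48,.091),"stop near L":(27,353,.091),
"far lip mid end(82)":(299,78,.079),"near lip end(82)":(248,400,.079),"case top c":(566,267,.094)}
W={k:onz(T,*t(a,b),z) for k,(a,b,z) in pts.items()}
for k,v in W.items():print(k,v)
# stand frame: fit points
mod={"far lip right":(-165,-104),"near lip right":(-165,104),"stop far L":(215,-104),"stop near L":(215,104),"far lip mid end(82)":(82,-104),"near lip end(82)":(82,104)}
A=np.array([W[k][:2] for k in mod]);B=np.array(list(mod.values()))/1000.
a0=A-A.mean(0);b0=B-B.mean(0)
U,_,V=np.linalg.svd(b0.T@a0);R=(U@V).T;c=A.mean(0)-R@B.mean(0)
print("R",R,np.degrees(np.arctan2(R[1,0],R[0,0])),"origin",c);print((A-c-B@R.T)@R)
print("handle in stand",(di[:2]-c)@R,(ii[:2]-c)@R,"case",(W["case top c"][:2]-c)@R)
for n,(u,v) in dict(disc=(455,316),block=(384,318),disc2=(259,291)).items(): print(n,onz(T,u,v,.015))
print("atom",tri(T,(180,302),S,(293,298)))
E
```

```text
disc [ 0.4151 -0.2182  0.1262] 0.0012054766249878232 inner [ 0.4606 -0.2245  0.1219] 0.0006196548348254983 0.04613465067020957
far lip right [ 0.6643 -0.3252  0.079 ]
near lip right [ 0.4625 -0.2961  0.079 ]
stop far L [0.7107 0.0473 0.091 ]
stop near L [0.521  0.0764 0.091 ]
far lip mid end(82) [ 0.6972 -0.081   0.079 ]
near lip end(82) [ 0.4965 -0.0523  0.079 ]
case top c [ 0.574  -0.2378  0.094 ]
R [[ 0.1408 -0.99  ]
 [ 0.99    0.1408]] 81.9032475214366 origin [ 0.5858 -0.1487]
[[ 0.0013  0.0015]
 [ 0.0017 -0.0027]
 [-0.0034  0.008 ]
 [-0.0012 -0.0081]
 [ 0.0007  0.0033]
 [ 0.0008 -0.0019]]
handle in stand [-0.0928  0.1593] [-0.0926  0.1134] case [-0.0898 -0.0008]
disc [ 0.339  -0.3119  0.015 ]
block [ 0.3343 -0.183   0.015 ]
disc2 [0.3814 0.0462 0.015 ]
atom (array([0.3567, 0.1651, 0.1136]), np.float64(0.005386694302647682))
```

The handle middle sits at about (0.437,-0.221,0.126), which agrees with the given 57.5° geometry. The stand origin is (0.586,-0.149), yaw 82°. First I turn the tool and fly to a hover over the handle.

```bash
python3 -m jog '[{"az":0.1606},{"az":0.1606},{"az":0.1606},{"tx":1.85,"ty":-3.73},{"tx":1.85,"ty":-3.73},{"tx":1.85,"ty":-3.73},{"tx":1.85,"ty":-3.73},{"tx":1.85,"ty":-3.73},{"tx":1.85,"ty":-3.73},{"tx":1.85,"ty":-3.73},{"tx":1.85,"ty":-3.73},{"tx":1.85,"ty":-3.73},{"tx":1.85,"ty":-3.73},{"tz":2},{"tz":2},{},{}]'
cat >> h.py <<'E'
C=np.array([.5858,-.1487]);RS=np.array([[.1408,-.99],[.99,.1408]])
def st():
    s=monitor.get_state();p=s["eef_pos"]
    print("t",round(s["time"],2),"stand xyz mm",np.round(np.r_[(p[:2]-C)@RS,p[2]]*1000,1),"rpy",np.round(s["tcp_rot"],2),"F stand",np.round(np.r_[s["wrist_force"][:2]@RS,s["wrist_force"][2]],1),"w",round(s["width"],3),"gf",s["gripper_force"])
E
python3 -c "from h import *;st()"
```

```text
t 0.2 stand xyz mm [-466.8  323.3  247.6] rpy [-179.93   -0.     19.47] F stand [ 0.5 -0.3 -1.7] w 1.001 gf 0.0$[0]: bad value
```

```bash
python3 -m jog '[{"grip":8.5,"tx":0,"ty":0,"tz":0,"ax":0,"ay":0,"az":0.1606}]'; python3 -m jog '[{"grip":8.5,"az":0.1606}]';  python3 -m jog '[{"tx":0,"ty":0,"tz":0,"ax":0,"ay":0,"az":0.1606}]'; python3 -c "from h import *;st()"
```

```text
time: 0.32
eef_pos: [0.2, -0.5655, 0.2479]
tcp_rot: [-180.0, 0.0, 10.1]
wrist_force: [-0.2, 0.5, -0.4]
width: 0.997
gripper_force: 0.0
t 0.33 stand xyz mm [-467.   323.3  247.9] rpy [-179.96    0.     10.1 ] F stand [ 0.5  0.2 -0.4] w 0.997 gf 0.0$[0]: bad value
$[0]: bad value
```

```bash
python3 -m jog '[{"grip":8.5,"tx":0,"ty":0,"tz":0,"ax":0,"ay":0,"az":0.1606},{"grip":8.5,"tx":0,"ty":0,"tz":0,"ax":0,"ay":0,"az":0.1606},{"grip":8.5,"tx":1.85,"ty":-3.73,"tz":0,"ax":0,"ay":0,"az":0},{"grip":8.5,"tx":1.85,"ty":-3.73,"tz":0,"ax":0,"ay":0,"az":0},{"grip":8.5,"tx":1.85,"ty":-3.73,"tz":0,"ax":0,"ay":0,"az":0},{"grip":8.5,"tx":1.85,"ty":-3.73,"tz":0,"ax":0,"ay":0,"az":0},{"grip":8.5,"tx":1.85,"ty":-3.73,"tz":0,"ax":0,"ay":0,"az":0},{"grip":8.5,"tx":1.85,"ty":-3.73,"tz":0,"ax":0,"ay":0,"az":0},{"grip":8.5,"tx":1.85,"ty":-3.73,"tz":0,"ax":0,"ay":0,"az":0},{"grip":8.5,"tx":1.85,"ty":-3.73,"tz":0,"ax":0,"ay":0,"az":0},{"grip":8.5,"tx":1.85,"ty":-3.73,"tz":0,"ax":0,"ay":0,"az":0},{"grip":8.5,"tx":1.85,"ty":-3.73,"tz":0,"ax":0,"ay":0,"az":0},{"grip":8.5,"tx":0,"ty":0,"tz":2,"ax":0,"ay":0,"az":0},{"grip":8.5,"tx":0,"ty":0,"tz":2,"ax":0,"ay":0,"az":0},{"grip":8.5,"tx":0,"ty":0,"tz":0,"ax":0,"ay":0,"az":0}]'; python3 -c "from h import *;st()"
```

```text
time: 2.2
eef_pos: [0.4349, -0.2218, 0.2064]
tcp_rot: [-179.9, 0.2, -8.1]
wrist_force: [-0.2, 0.2, -0.4]
width: 0.991
gripper_force: 0.0
t 2.2 stand xyz mm [-93.6 139.1 206.4] rpy [-179.91    0.2    -8.12] F stand [ 0.2  0.2 -0.4] w 0.991 gf 0.0
```

```bash
python3 -m jog '[{"grip":8.5,"tx":0.2,"ty":-0.1,"tz":2.7,"ax":0,"ay":0,"az":0},{"grip":8.5,"tx":0,"ty":0,"tz":2.7,"ax":0,"ay":0,"az":0},{"grip":8.5,"tx":0,"ty":0,"tz":2.7,"ax":0,"ay":0,"az":0},{"grip":5,"tx":0,"ty":0,"tz":0,"ax":0,"ay":0,"az":0},{"grip":3,"tx":0,"ty":0,"tz":0,"ax":0,"ay":0,"az":0},{"grip":2,"tx":0,"ty":0,"tz":0,"ax":0,"ay":0,"az":0},{"grip":2,"tx":0,"ty":0,"tz":0,"ax":0,"ay":0,"az":0},{"grip":2,"tx":0,"ty":0,"tz":0,"ax":0,"ay":0,"az":0}]' 20; python3 - <<'E'
from h import *
st()
a=eyes.read_camera("scene")["image"][165:305,310:470,::-1]; b=eyes.read_camera("top")["image"][190:330,340:500,::-1]
cv2.imwrite("pics/g1.png",cv2.resize(np.hstack([a,b]),None,fx=2.5,fy=2.5,interpolation=cv2.INTER_CUBIC))
E
```

```text
time: 3.2
eef_pos: [0.4383, -0.2221, 0.1278]
tcp_rot: [180.0, -0.0, -8.1]
wrist_force: [-0.0, 0.2, -0.7]
width: 0.232
gripper_force: 0.0
t 3.2 stand xyz mm [-93.4 135.7 127.8] rpy [ 1.7998e+02 -4.0000e-02 -8.1400e+00] F stand [ 0.2  0.1 -0.7] w 0.232 gf 0.0
```

View pics/g1.png

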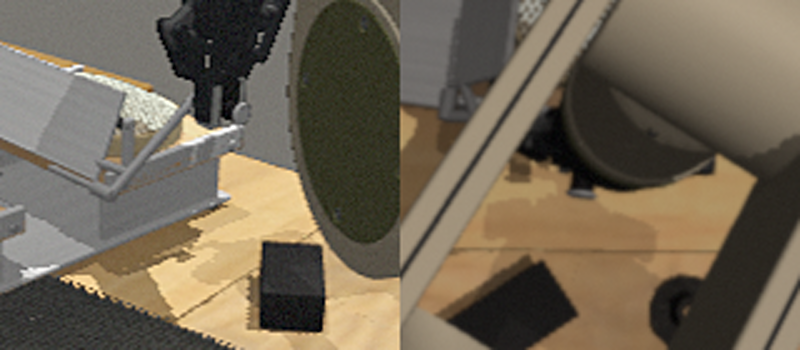

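The fingers straddle the bar, with the end disc visible outside the pads at (240,112). I keep it caged and swing it up along the arc to upright.

```bash
python3 -m jog '[{"grip":2,"tx":0,"ty":0,"tz":0.3,"ax":0,"ay":0,"az":0},{"grip":2,"tx":0,"ty":-0.64,"tz":-0.9,"ax":0,"ay":0,"az":0},{"grip":2,"tx":0,"ty":-0.73,"tz":-0.83,"ax":0,"ay":0,"az":0},{"grip":2,"tx":0,"ty":-0.81,"tz":-0.76,"ax":0,"ay":0,"az":0},{"grip":2,"tx":0,"ty":-0.88,"tz":-0.67,"ax":0,"ay":0,"az":0},{"grip":2,"tx":0,"ty":-0.94,"tz":-0.58,"ax":0,"ay":0,"az":0},{"grip":2,"tx":0,"ty":-0.99,"tz":-0.48,"ax":0,"ay":0,"az":0},{"grip":2,"tx":0,"ty":-1.04,"tz":-0.38,"ax":0,"ay":0,"az":0}]'; python3 -c "from h import *;st()"
```

```text
time: 4.3
eef_pos: [0.4466, -0.1613, 0.1704]
tcp_rot: [-180.0, 0.0, -8.1]
wrist_force: [0.1, -1.0, -0.7]
width: 0.232
gripper_force: 0.0
t 4.3 stand xyz mm [-32.1 136.  170.4] rpy [-1.7998e+02  2.0000e-02 -8.1300e+00] F stand [-0.9 -0.3 -0.7] w 0.232 gf 0.007327855273615569
```

```bash
python3 -m jog '[{"grip":2,"tx":0,"ty":-1.07,"tz":-0.27,"ax":0,"ay":0,"az":0},{"grip":2,"tx":0,"ty":-1.09,"tz":-0.17,"ax":0,"ay":0,"az":0},{"grip":2,"tx":0,"ty":-1.1,"tz":-0.05,"ax":0,"ay":0,"az":0},{"grip":2,"tx":0,"ty":-0.55,"tz":0.02,"ax":0,"ay":0,"az":0},{"grip":2,"tx":0,"ty":-0.55,"tz":0.04,"ax":0,"ay":0,"az":0},{"grip":2,"tx":0,"ty":-0.55,"tz":0.07,"ax":0,"ay":0,"az":0},{"grip":2,"tx":0,"ty":-0.54,"tz":0.1,"ax":0,"ay":0,"az":0},{"grip":2,"tx":0,"ty":-0.54,"tz":0.12,"ax":0,"ay":0,"az":0},{"grip":2,"tx":0,"ty":-0.53,"tz":0.15,"ax":0,"ay":0,"az":0}]'; python3 -c "from h import *;st()"
```

```text
time: 5.42
eef_pos: [0.4559, -0.0973, 0.1701]
tcp_rot: [-180.0, 0.0, -8.1]
wrist_force: [-0.9, 0.7, 0.2]
width: 0.232
gripper_force: 0.3
t 5.42 stand xyz mm [ 32.5 135.9 170.1] rpy [-180.      0.     -8.14] F stand [0.6 1.  0.2] w 0.232 gf 0.30329897068440914
```

```bash
python3 -m jog '[{"grip":2,"tx":0,"ty":-0.52,"tz":0.18,"ax":0,"ay":0,"az":0},{"grip":2,"tx":0,"ty":-0.52,"tz":0.2,"ax":0,"ay":0,"az":0},{"grip":2,"tx":0,"ty":-0.5,"tz":0.23,"ax":0,"ay":0,"az":0},{"grip":2,"tx":0,"ty":-0.5,"tz":0.25,"ax":0,"ay":0,"az":0},{"grip":2,"tx":0,"ty":-0.48,"tz":0.28,"ax":0,"ay":0,"az":0},{"grip":2,"tx":0,"ty":-0.46,"tz":0.3,"ax":0,"ay":0,"az":0},{"grip":2,"tx":0,"ty":-0.44,"tz":0.33,"ax":0,"ay":0,"az":0},{"grip":2,"tx":0,"ty":-0.44,"tz":0.34,"ax":0,"ay":0,"az":0},{"grip":2,"tx":0,"ty":-0.4,"tz":0.37,"ax":0,"ay":0,"az":0},{"grip":2,"tx":0,"ty":-0.4,"tz":0.39,"ax":0,"ay":0,"az":0},{"grip":2,"tx":0,"ty":-0.37,"tz":0.41,"ax":0,"ay":0,"az":0},{"grip":2,"tx":0,"ty":-0.36,"tz":0.42,"ax":0,"ay":0,"az":0}]'; python3 -c "from h import *;st()"; python3 -m jog '[{"grip":2,"tx":0,"ty":-0.16,"tz":0.22,"ax":0,"ay":0,"az":0},{"grip":2,"tx":0,"ty":-0.16,"tz":0.22,"ax":0,"ay":0,"az":0},{"grip":2,"tx":0,"ty":-0.16,"tz":0.22,"ax":0,"ay":0,"az":0},{"grip":2,"tx":0,"ty":-0.16,"tz":0.22,"ax":0,"ay":0,"az":0},{"grip":2,"tx":0,"ty":-0.1,"tz":0,"ax":0,"ay":0,"az":0},{"grip":2,"tx":0,"ty":-0.1,"tz":0,"ax":0,"ay":0,"az":0}]';python3 -c "from h import *;st()"
```

```text
time: 6.92
eef_pos: [0.4635, -0.0441, 0.1329]
tcp_rot: [-180.0, -0.0, -8.1]
wrist_force: [0.3, 1.7, -0.7]
width: 0.234
gripper_force: 0.5
t 6.92 stand xyz mm [ 86.3 135.8 132.9] rpy [-180.     -0.     -8.14] F stand [ 1.7 -0.1 -0.7] w 0.234 gf 0.4738491587340832
time: 7.68
eef_pos: [0.4647, -0.0361, 0.1245]
tcp_rot: [180.0, -0.0, -8.1]
wrist_force: [0.4, -0.1, -0.3]
width: 0.233
gripper_force: 0.0
t 7.67 stand xyz mm [ 94.5 135.7 124.5] rpy [ 1.7999e+02 -2.0000e-02 -8.1400e+00] F stand [-0.  -0.4 -0.3] w 0.233 gf 0.0
```

The flap reached its stop and the force is about zero. I'll release it, rise, turn 90° with the jaws across the stand (two-finger push) and go behind the case.

```bash
python3 -m jog '[{"grip":4,"tx":0,"ty":0,"tz":0,"ax":0,"ay":0,"az":0},{"grip":4,"tx":0,"ty":0,"tz":0,"ax":0,"ay":0,"az":0},{"grip":4,"tx":0,"ty":0,"tz":-3,"ax":0,"ay":0,"az":0},{"grip":4,"tx":0,"ty":0,"tz":-5,"ax":0,"ay":0,"az":0},{"grip":8.5,"tx":0,"ty":0,"tz":-5,"ax":0,"ay":0,"az":0},{"grip":8.5,"tx":0,"ty":0,"tz":0,"ax":0,"ay":0,"az":-0.1745},{"grip":8.5,"tx":0,"ty":0,"tz":0,"ax":0,"ay":0,"az":-0.1745},{"grip":8.5,"tx":0,"ty":0,"tz":0,"ax":0,"ay":0,"az":-0.1745},{"grip":8.5,"tx":0,"ty":0,"tz":0,"ax":0,"ay":0,"az":-0.1745},{"grip":8.5,"tx":0,"ty":0,"tz":0,"ax":0,"ay":0,"az":-0.1745},{"grip":8.5,"tx":0,"ty":0,"tz":0,"ax":0,"ay":0,"az":-0.1745},{"grip":8.5,"tx":0,"ty":0,"tz":0,"ax":0,"ay":0,"az":-0.1745},{"grip":8.5,"tx":0,"ty":0,"tz":0,"ax":0,"ay":0,"az":-0.1745},{"grip":8.5,"tx":0,"ty":0,"tz":0,"ax":0,"ay":0,"az":-0.1745}]' ;python3 -c "from h import *;st()"
python3 -m jog '[{"grip":8.5,"tx":-4,"ty":1.7,"tz":0,"ax":0,"ay":0,"az":0},{"grip":8.5,"tx":-4,"ty":1.7,"tz":0,"ax":0,"ay":0,"az":0},{"grip":8.5,"tx":-4,"ty":1.7,"tz":0,"ax":0,"ay":0,"az":0},{"grip":8.5,"tx":-4,"ty":1.7,"tz":0,"ax":0,"ay":0,"az":0},{"grip":8.5,"tx":-4,"ty":1.7,"tz":0,"ax":0,"ay":0,"az":0},{"grip":8.5,"tx":-4,"ty":1.7,"tz":0,"ax":0,"ay":0,"az":0},{"grip":8.5,"tx":-4,"ty":1.7,"tz":0,"ax":0,"ay":0,"az":0},{"grip":8.5,"tx":-4,"ty":1.7,"tz":0,"ax":0,"ay":0,"az":0},{"grip":8.5,"tx":0,"ty":0,"tz":0,"ax":0,"ay":0,"az":0}]'; python3 - <<'E'
from h import *
st()
a=eyes.read_camera("scene")["image"][120:300,190:470,::-1]; b=eyes.read_camera("top")["image"][90:270,230:510,::-1]
cv2.imwrite("pics/g2.png",cv2.resize(np.vstack([a,b]),None,fx=1.6,fy=1.6,interpolation=cv2.INTER_CUBIC))
E
```

```text
time: 9.43
eef_pos: [0.4646, -0.0361, 0.2544]
tcp_rot: [180.0, 0.0, 82.2]
wrist_force: [-0.3, -0.6, -0.2]
width: 0.996
gripper_force: 0.0
t 9.43 stand xyz mm [ 94.4 135.9 254.4] rpy [180.     0.    82.17] F stand [-0.7  0.2 -0.2] w 0.996 gf 0.0
time: 10.55
eef_pos: [0.5534, -0.3748, 0.2528]
tcp_rot: [-179.9, -0.0, 81.7]
wrist_force: [0.0, 0.9, -0.5]
width: 0.995
gripper_force: 0.0
t 10.55 stand xyz mm [-228.4    0.3  252.8] rpy [-1.7991e+02 -2.0000e-02  8.1680e+01] F stand [ 0.9  0.1 -0.5] w 0.995 gf 0.0
```

View pics/g2.png

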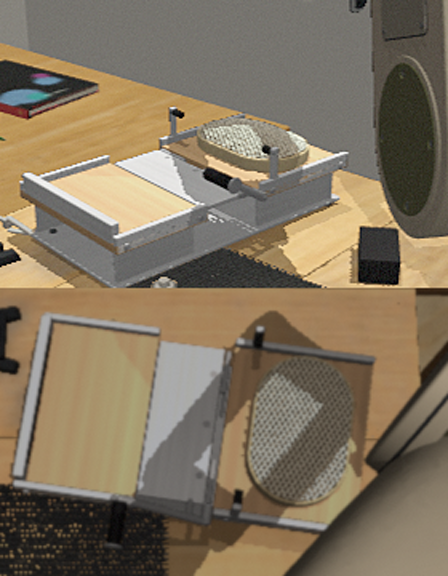

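The flap lies flat; the case sits at about (300,430) in the top half, still on the first deck. Next I descend behind the case over the deck edge and probe for the deck, because the open fingertips' exact height is uncertain.

```bash
python3 -m jog '[{"grip":8.5,"tx":3.4,"ty":0,"tz":0,"ax":0,"ay":0,"az":0},{"grip":8.5,"tx":3.4,"ty":0,"tz":0,"ax":0,"ay":0,"az":0},{"grip":8.5,"tx":0,"ty":0,"tz":5,"ax":0,"ay":0,"az":0},{"grip":8.5,"tx":0,"ty":0,"tz":5,"ax":0,"ay":0,"az":0},{"grip":8.5,"tx":0,"ty":0,"tz":3,"ax":0,"ay":0,"az":0},{"grip":8.5,"tx":0,"ty":0,"tz":2,"ax":0,"ay":0,"az":0},{"grip":8.5,"tx":0,"ty":0,"tz":0,"ax":0,"ay":0,"az":0}]' ;python3 -c "from h import *;st()"
for i in 1 2; do python3 -m jog '[{"grip":8.5,"tx":0,"ty":0,"tz":0.2,"ax":0,"ay":0,"az":0},{"grip":8.5,"tx":0,"ty":0,"tz":0,"ax":0,"ay":0,"az":0}]' >/dev/null;python3 -c "from h import *;st()"; done
```

```text
time: 11.52
eef_pos: [0.5628, -0.3036, 0.1033]
tcp_rot: [-179.9, -0.1, 81.9]
wrist_force: [0.7, 0.4, -0.1]
width: 0.994
gripper_force: 0.0
t 11.53 stand xyz mm [-156.6    1.   103.3] rpy [-1.7988e+02 -6.0000e-02  8.1890e+01] F stand [ 0.5 -0.6 -0.1] w 0.994 gf 0.0
t 11.78 stand xyz mm [-158.    -1.   104.3] rpy [1.7985e+02 7.0000e-02 8.1850e+01] F stand [0.6 0.9 1.2] w 0.997 gf 0.0
t 12.03 stand xyz mm [-157.7    0.   100.6] rpy [1.7998e+02 1.0000e-02 8.1840e+01] F stand [-0.2 -0.1  0.4] w 0.993 gf 0.0
```

```bash
python3 -m jog '[{"grip":8.5,"tx":0,"ty":0,"tz":0.2,"ax":0,"ay":0,"az":0},{"grip":8.5,"tx":0,"ty":0,"tz":0.2,"ax":0,"ay":0,"az":0},{"grip":8.5,"tx":0,"ty":0,"tz":0,"ax":0,"ay":0,"az":0}]' >/dev/null;python3 -c "from h import *;st()"
python3 -m jog '[{"grip":8.5,"tx":0,"ty":0,"tz":0.15,"ax":0,"ay":0,"az":0},{"grip":8.5,"tx":0,"ty":0,"tz":0,"ax":0,"ay":0,"az":0}]' >/dev/null;python3 -c "from h import *;st()"
python3 -m jog '[{"grip":8.5,"tx":0,"ty":0,"tz":0.15,"ax":0,"ay":0,"az":0},{"grip":8.5,"tx":0,"ty":0,"tz":0,"ax":0,"ay":0,"az":0}]' >/dev/null;python3 -c "from h import *;st()"
```

```text
t 12.4 stand xyz mm [-157.5    0.3   96. ] rpy [-1.7997e+02 -2.0000e-02  8.1840e+01] F stand [0.  0.6 0.9] w 0.997 gf 0.0
t 12.65 stand xyz mm [-157.6    0.2   94.7] rpy [-1.7998e+02 -1.0000e-02  8.1850e+01] F stand [0.4 1.4 0.4] w 1.0 gf 0.0
t 12.9 stand xyz mm [-157.6    0.2   93.2] rpy [-1.7999e+02 -1.0000e-02  8.1850e+01] F stand [-0.9  0.4  0.1] w 0.996 gf 0.0
```

```bash
python3 -m jog '[{"grip":8.5,"tx":0,"ty":0,"tz":0.15,"ax":0,"ay":0,"az":0},{"grip":8.5,"tx":0,"ty":0,"tz":0,"ax":0,"ay":0,"az":0}]' >/dev/null;python3 -c "from h import *;st()"
python3 -m jog '[{"grip":8.5,"tx":0,"ty":0,"tz":0.15,"ax":0,"ay":0,"az":0},{"grip":8.5,"tx":0,"ty":0,"tz":0,"ax":0,"ay":0,"az":0}]' >/dev/null;python3 -c "from h import *;st()"
python3 -m jog '[{"grip":8.5,"tx":0,"ty":0,"tz":0.1,"ax":0,"ay":0,"az":0},{"grip":8.5,"tx":0,"ty":0,"tz":0,"ax":0,"ay":0,"az":0}]' >/dev/null;python3 -c "from h import *;st()"
```

```text
t 13.15 stand xyz mm [-157.6    0.2   91.7] rpy [-1.7999e+02 -1.0000e-02  8.1850e+01] F stand [ 0.3  0.5 -0.2] w 0.995 gf 0.0
t 13.4 stand xyz mm [-157.6    0.2   90.2] rpy [-1.7998e+02 -1.0000e-02  8.1850e+01] F stand [ 0.7 -0.6  0.8] w 0.994 gf 0.0
t 13.65 stand xyz mm [-1.576e+02  1.000e-01  8.930e+01] rpy [-179.99   -0.     81.85] F stand [-0.1 -0.  -0.7] w 0.996 gf 0.0
```

```bash
python3 -m jog '[{"grip":8.5,"tx":0,"ty":0,"tz":0.15,"ax":0,"ay":0,"az":0},{"grip":8.5,"tx":0,"ty":0,"tz":0,"ax":0,"ay":0,"az":0}]' >/dev/null;python3 -c "from h import *;st()"
python3 -m jog '[{"grip":8.5,"tx":0,"ty":0,"tz":0.15,"ax":0,"ay":0,"az":0},{"grip":8.5,"tx":0,"ty":0,"tz":0,"ax":0,"ay":0,"az":0}]' >/dev/null;python3 -c "from h import *;st()"
python3 -m jog '[{"grip":8.5,"tx":0,"ty":0,"tz":0.15,"ax":0,"ay":0,"az":0},{"grip":8.5,"tx":0,"ty":0,"tz":0,"ax":0,"ay":0,"az":0}]' >/dev/null;python3 -c "from h import *;st()"
```

```text
t 13.9 stand xyz mm [-157.6    0.2   87.7] rpy [-1.7998e+02 -1.0000e-02  8.1840e+01] F stand [-0.1  0.  -0.1] w 0.997 gf 0.0
t 14.15 stand xyz mm [-157.6    0.2   86.2] rpy [-1.7998e+02 -1.0000e-02  8.1850e+01] F stand [ 0.5 -0.7 -0.5] w 0.999 gf 0.0
t 14.4 stand xyz mm [-157.6    0.2   84.7] rpy [-1.7998e+02 -1.0000e-02  8.1850e+01] F stand [ 0.9 -0.2 -0.8] w 0.99 gf 0.0
```

```bash
python3 -m jog '[{"grip":8.5,"tx":0,"ty":0,"tz":0.15,"ax":0,"ay":0,"az":0},{"grip":8.5,"tx":0,"ty":0,"tz":0.15,"ax":0,"ay":0,"az":0},{"grip":8.5,"tx":0,"ty":0,"tz":0,"ax":0,"ay":0,"az":0}]' >/dev/null;python3 -c "from h import *;st()"
python3 -m jog '[{"grip":8.5,"tx":0,"ty":0,"tz":0.15,"ax":0,"ay":0,"az":0},{"grip":8.5,"tx":0,"ty":0,"tz":0,"ax":0,"ay":0,"az":0}]' >/dev/null;python3 -c "from h import *;st()"
python3 -m jog '[{"grip":8.5,"tx":0,"ty":0,"tz":0.15,"ax":0,"ay":0,"az":0},{"grip":8.5,"tx":0,"ty":0,"tz":0,"ax":0,"ay":0,"az":0}]' >/dev/null;python3 -c "from h import *;st()"
```

```text
t 14.78 stand xyz mm [-157.6    0.2   81.6] rpy [-1.7998e+02 -1.0000e-02  8.1850e+01] F stand [-0.6  0.4  0.7] w 0.993 gf 0.0
t 15.03 stand xyz mm [-157.6    0.2   80.2] rpy [-179.99   -0.     81.85] F stand [-0.4  0.2 -0.8] w 0.993 gf 0.0
t 15.28 stand xyz mm [-157.6    0.2   78.7] rpy [-1.7999e+02 -1.0000e-02  8.1850e+01] F stand [ 0.6 -1.   0.3] w 0.997 gf 0.0
```

```bash
python3 -m jog '[{"grip":8.5,"tx":0,"ty":0,"tz":0.2,"ax":0,"ay":0,"az":0},{"grip":8.5,"tx":0,"ty":0,"tz":0,"ax":0,"ay":0,"az":0}]' >/dev/null;python3 -c "from h import *;st()"
python3 -m jog '[{"grip":8.5,"tx":0,"ty":0,"tz":0.2,"ax":0,"ay":0,"az":0},{"grip":8.5,"tx":0,"ty":0,"tz":0,"ax":0,"ay":0,"az":0}]' >/dev/null;python3 -c "from h import *;st()"
```

```text
t 15.53 stand xyz mm [-157.6    0.2   76.6] rpy [-1.7998e+02 -1.0000e-02  8.1850e+01] F stand [-0.1 -0.  -0.5] w 0.999 gf 0.0
t 15.78 stand xyz mm [-157.5    0.2   74.6] rpy [-1.7998e+02 -1.0000e-02  8.1840e+01] F stand [ 0.1 -0.7 -0.5] w 1.003 gf 0.0
```

```bash
python3 -m jog '[{"grip":8.5,"tx":0,"ty":0,"tz":0.15,"ax":0,"ay":0,"az":0},{"grip":8.5,"tx":0,"ty":0,"tz":0,"ax":0,"ay":0,"az":0}]' >/dev/null;python3 -c "from h import *;st()"
python3 -m jog '[{"grip":8.5,"tx":0,"ty":0,"tz":0.15,"ax":0,"ay":0,"az":0},{"grip":8.5,"tx":0,"ty":0,"tz":0,"ax":0,"ay":0,"az":0}]' >/dev/null;python3 -c "from h import *;st()"
```

```text
t 16.02 stand xyz mm [-1.577e+02 -1.000e-01  7.410e+01] rpy [1.7998e+02 1.0000e-02 8.1850e+01] F stand [0.1 1.5 4.9] w 0.99 gf 2.300394158810377
t 16.27 stand xyz mm [-1.577e+02 -1.000e-01  7.400e+01] rpy [1.7998e+02 2.0000e-02 8.1860e+01] F stand [ 3.8  8.2 15.6] w 0.991 gf 7.708580748449094
```

Contact with the deck comes at TCP z ≈ 74 mm, so the tips are 5 mm ahead. I'll raise to about 6 mm above the deck and push slowly.

```bash
python3 -m jog '[{"grip":8.5,"tx":0,"ty":0,"tz":-0.4,"ax":0,"ay":0,"az":0},{"grip":8.5,"tx":0,"ty":0,"tz":-0.4,"ax":0,"ay":0,"az":0},{"grip":8.5,"tx":0,"ty":0,"tz":0,"ax":0,"ay":0,"az":0}]' >/dev/null;python3 -c "from h import *;st()"
python3 -m jog '[{"grip":8.5,"tx":0.4,"ty":0,"tz":0,"ax":0,"ay":0,"az":0},{"grip":8.5,"tx":0.4,"ty":0,"tz":0,"ax":0,"ay":0,"az":0},{"grip":8.5,"tx":0.4,"ty":0,"tz":0,"ax":0,"ay":0,"az":0},{"grip":8.5,"tx":0.4,"ty":0,"tz":0,"ax":0,"ay":0,"az":0},{"grip":8.5,"tx":0.4,"ty":0,"tz":0,"ax":0,"ay":0,"az":0},{"grip":8.5,"tx":0.4,"ty":0,"tz":0,"ax":0,"ay":0,"az":0},{"grip":8.5,"tx":0.4,"ty":0,"tz":0,"ax":0,"ay":0,"az":0},{"grip":8.5,"tx":0.4,"ty":0,"tz":0,"ax":0,"ay":0,"az":0}]' >/dev/null;python3 -c "from h import *;st()"
```

```text
t 16.65 stand xyz mm [-1.578e+02 -1.000e-01  8.020e+01] rpy [1.7997e+02 1.0000e-02 8.1840e+01] F stand [ 0.1  0.1 -1.4] w 1.002 gf 0.0
t 17.65 stand xyz mm [-1.253e+02  1.000e-01  7.990e+01] rpy [-180.     -0.     81.85] F stand [-2.5 -0.6 -1.5] w 0.992 gf 0.8562321554927621
```

```bash
python3 -m jog '[{"grip":8.5,"tx":0.5,"ty":0,"tz":0,"ax":0,"ay":0,"az":0},{"grip":8.5,"tx":0.5,"ty":0,"tz":0,"ax":0,"ay":0,"az":0},{"grip":8.5,"tx":0.5,"ty":0,"tz":0,"ax":0,"ay":0,"az":0},{"grip":8.5,"tx":0.5,"ty":0,"tz":0,"ax":0,"ay":0,"az":0},{"grip":8.5,"tx":0.5,"ty":0,"tz":0,"ax":0,"ay":0,"az":0},{"grip":8.5,"tx":0.5,"ty":0,"tz":0,"ax":0,"ay":0,"az":0},{"grip":8.5,"tx":0.5,"ty":0,"tz":0,"ax":0,"ay":0,"az":0},{"grip":8.5,"tx":0.5,"ty":0,"tz":0,"ax":0,"ay":0,"az":0}]' >/dev/null; python3 - <<'E'
from h import *
st()
a=eyes.read_camera("scene")["image"][120:300,190:470,::-1]; b=eyes.read_camera("top")["image"][90:270,230:510,::-1]
cv2.imwrite("pics/g3.png",cv2.resize(np.vstack([a,b]),None,fx=1.6,fy=1.6,interpolation=cv2.INTER_CUBIC))
E
```

```text
t 18.65 stand xyz mm [-85.4  -0.   80. ] rpy [1.7999e+02 1.0000e-02 8.1840e+01] F stand [-2.8  0.1 -0.3] w 0.998 gf 1.0193555399018805
```

View pics/g3.png

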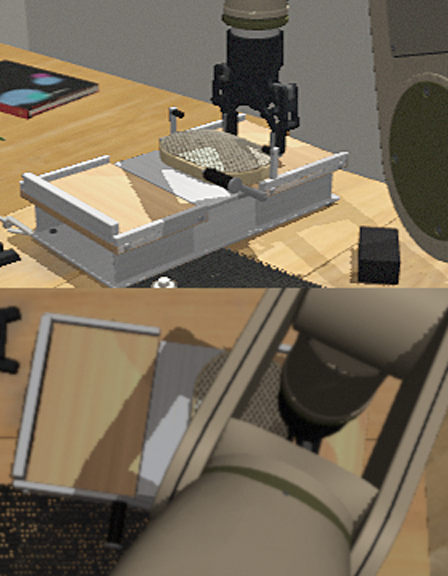

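The case slides flat onto the flap, both fingers behind it, and the gripper passes between the posts. I continue.

```bash
python3 -m jog '[{"grip":8.5,"tx":0.5,"ty":0,"tz":0,"ax":0,"ay":0,"az":0},{"grip":8.5,"tx":0.5,"ty":0,"tz":0,"ax":0,"ay":0,"az":0},{"grip":8.5,"tx":0.5,"ty":0,"tz":0,"ax":0,"ay":0,"az":0},{"grip":8.5,"tx":0.5,"ty":0,"tz":0,"ax":0,"ay":0,"az":0},{"grip":8.5,"tx":0.5,"ty":0,"tz":0,"ax":0,"ay":0,"az":0},{"grip":8.5,"tx":0.5,"ty":0,"tz":0,"ax":0,"ay":0,"az":0},{"grip":8.5,"tx":0.5,"ty":0,"tz":0,"ax":0,"ay":0,"az":0},{"grip":8.5,"tx":0.5,"ty":0,"tz":0,"ax":0,"ay":0,"az":0}]' >/dev/null;python3 -c "from h import *;st()"
python3 -m jog '[{"grip":8.5,"tx":0.5,"ty":0,"tz":0,"ax":0,"ay":0,"az":0},{"grip":8.5,"tx":0.5,"ty":0,"tz":0,"ax":0,"ay":0,"az":0},{"grip":8.5,"tx":0.5,"ty":0,"tz":0,"ax":0,"ay":0,"az":0},{"grip":8.5,"tx":0.5,"ty":0,"tz":0,"ax":0,"ay":0,"az":0},{"grip":8.5,"tx":0.5,"ty":0,"tz":0,"ax":0,"ay":0,"az":0},{"grip":8.5,"tx":0.5,"ty":0,"tz":0,"ax":0,"ay":0,"az":0},{"grip":8.5,"tx":0.5,"ty":0,"tz":0,"ax":0,"ay":0,"az":0},{"grip":8.5,"tx":0.5,"ty":0,"tz":0,"ax":0,"ay":0,"az":0}]' >/dev/null;python3 -c "from h import *;st()"
```

```text
t 19.75 stand xyz mm [-45.4  -0.1  80. ] rpy [1.7999e+02 1.0000e-02 8.1850e+01] F stand [-5.  -0.7  2.8] w 0.995 gf 1.6670520056504756
t 20.75 stand xyz mm [-5.2  0.1 79.7] rpy [-1.7998e+02 -1.0000e-02  8.1850e+01] F stand [-3.2  0.1  1.3] w 0.995 gf 1.4570023521082476
```

```bash
python3 -m jog '[{"grip":8.5,"tx":0.5,"ty":0,"tz":0,"ax":0,"ay":0,"az":0},{"grip":8.5,"tx":0.5,"ty":0,"tz":0,"ax":0,"ay":0,"az":0},{"grip":8.5,"tx":0.5,"ty":0,"tz":0,"ax":0,"ay":0,"az":0},{"grip":8.5,"tx":0.5,"ty":0,"tz":0,"ax":0,"ay":0,"az":0},{"grip":8.5,"tx":0.5,"ty":0,"tz":0,"ax":0,"ay":0,"az":0},{"grip":8.5,"tx":0.5,"ty":0,"tz":0,"ax":0,"ay":0,"az":0},{"grip":8.5,"tx":0.5,"ty":0,"tz":0,"ax":0,"ay":0,"az":0},{"grip":8.5,"tx":0.5,"ty":0,"tz":0,"ax":0,"ay":0,"az":0}]' >/dev/null;python3 -c "from h import *;st()"
```

```text
t 21.75 stand xyz mm [34.7 -0.1 79.9] rpy [180.    -0.    81.85] F stand [-2.4  0.2  1.4] w 0.993 gf 1.3848245929693803
```

```bash
python3 -m jog '[{"grip":8.5,"tx":0.5,"ty":0,"tz":0,"ax":0,"ay":0,"az":0},{"grip":8.5,"tx":0.5,"ty":0,"tz":0,"ax":0,"ay":0,"az":0},{"grip":8.5,"tx":0.5,"ty":0,"tz":0,"ax":0,"ay":0,"az":0},{"grip":8.5,"tx":0.5,"ty":0,"tz":0,"ax":0,"ay":0,"az":0},{"grip":8.5,"tx":0.5,"ty":0,"tz":0,"ax":0,"ay":0,"az":0},{"grip":8.5,"tx":0.5,"ty":0,"tz":0,"ax":0,"ay":0,"az":0},{"grip":8.5,"tx":0.5,"ty":0,"tz":0,"ax":0,"ay":0,"az":0},{"grip":8.5,"tx":0.5,"ty":0,"tz":0,"ax":0,"ay":0,"az":0}]' >/dev/null;python3 -c "from h import *;st()"
python3 -m jog '[{"grip":8.5,"tx":0.25,"ty":0,"tz":0,"ax":0,"ay":0,"az":0},{"grip":8.5,"tx":0.25,"ty":0,"tz":0,"ax":0,"ay":0,"az":0},{"grip":8.5,"tx":0.25,"ty":0,"tz":0,"ax":0,"ay":0,"az":0}]' >/dev/null; python3 - <<'E'
from h import *
st()
a=eyes.read_camera("scene")["image"][120:300,190:470,::-1]; b=eyes.read_camera("top")["image"][90:270,230:510,::-1]
cv2.imwrite("pics/g4.png",cv2.resize(np.vstack([a,b]),None,fx=1.6,fy=1.6,interpolation=cv2.INTER_CUBIC))
E
```

```text
t 22.75 stand xyz mm [74.8 -0.  79.8] rpy [-179.98   -0.     81.85] F stand [-2.5 -0.3 -0.2] w 0.998 gf 1.2304680392844602
t 23.12 stand xyz mm [81.9 -0.1 79.9] rpy [-179.99    0.     81.84] F stand [-1.5 -0.5 -0. ] w 0.993 gf 1.0429690715682227
```

View pics/g4.png

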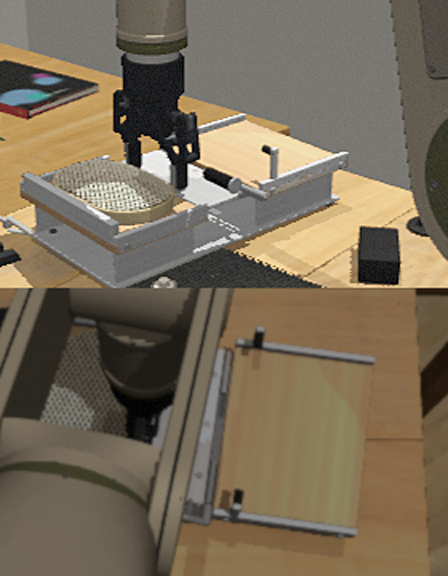

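The case is on the second deck, close to the end stop. I push in small steps until the force rises.

```bash
for i in 1; do python3 -m jog '[{"grip":8.5,"tx":0.2,"ty":0,"tz":0,"ax":0,"ay":0,"az":0},{"grip":8.5,"tx":0.2,"ty":0,"tz":0,"ax":0,"ay":0,"az":0}]' >/dev/null;python3 -c "from h import *;st()"
python3 -m jog '[{"grip":8.5,"tx":0.2,"ty":0,"tz":0,"ax":0,"ay":0,"az":0}]' >/dev/null;python3 -c "from h import *;st()"
python3 -m jog '[{"grip":8.5,"tx":0.2,"ty":0,"tz":0,"ax":0,"ay":0,"az":0}]' >/dev/null;python3 -c "from h import *;st()"; done
```

```text
t 23.48 stand xyz mm [85.9 -0.1 79.9] rpy [-180.      0.     81.84] F stand [-1.3  0.4  0.3] w 0.996 gf 1.0166434629354626
t 23.6 stand xyz mm [87.9 -0.1 79.9] rpy [-180.      0.     81.84] F stand [-1.3 -0.2 -0.6] w 0.992 gf 1.0089758087997325
t 23.73 stand xyz mm [89.3 -0.1 79.9] rpy [-1.7999e+02  7.0000e-02  8.1840e+01] F stand [-10.3   0.5  -0.5] w 1.0 gf 4.976986348628998
```

Force rises at 89 mm, as predicted for the end stop. I back off, rise and check.

```bash
python3 -m jog '[{"grip":8.5,"tx":0,"ty":0,"tz":0,"ax":0,"ay":0,"az":0},{"grip":8.5,"tx":-0.5,"ty":0,"tz":0,"ax":0,"ay":0,"az":0},{"grip":8.5,"tx":-1,"ty":0,"tz":0,"ax":0,"ay":0,"az":0},{"grip":8.5,"tx":-1.5,"ty":0,"tz":0,"ax":0,"ay":0,"az":0},{"grip":8.5,"tx":0,"ty":0,"tz":-3,"ax":0,"ay":0,"az":0},{"grip":8.5,"tx":0,"ty":0,"tz":-5,"ax":0,"ay":0,"az":0},{"grip":8.5,"tx":0,"ty":0,"tz":-5,"ax":0,"ay":0,"az":0},{"grip":8.5,"tx":-5,"ty":0,"tz":-3,"ax":0,"ay":0,"az":0},{"grip":8.5,"tx":-5,"ty":0,"tz":0,"ax":0,"ay":0,"az":0},{"grip":8.5,"tx":-5,"ty":0,"tz":0,"ax":0,"ay":0,"az":0},{"grip":8.5,"tx":-5,"ty":0,"tz":0,"ax":0,"ay":0,"az":0},{"grip":8.5,"tx":-5,"ty":0,"tz":0,"ax":0,"ay":0,"az":0},{"grip":8.5,"tx":-5,"ty":0,"tz":0,"ax":0,"ay":0,"az":0},{"grip":8.5,"tx":0,"ty":0,"tz":0,"ax":0,"ay":0,"az":0},{"grip":8.5,"tx":0,"ty":0,"tz":0,"ax":0,"ay":0,"az":0}]' >/dev/null; python3 - <<'E'
from h import *
st()
a=eyes.read_camera("scene")["image"][120:300,190:470,::-1]; b=eyes.read_camera("top")["image"][90:270,230:510,::-1]
cv2.imwrite("pics/g5.png",cv2.resize(np.vstack([a,b]),None,fx=1.6,fy=1.6,interpolation=cv2.INTER_CUBIC))
E
```

```text
t 25.6 stand xyz mm [-240.6    0.6  239.6] rpy [-1.7998e+02 -5.0000e-02  8.1790e+01] F stand [ 1.4 -0.5  0.7] w 0.994 gf 0.0
```

View pics/g5.png

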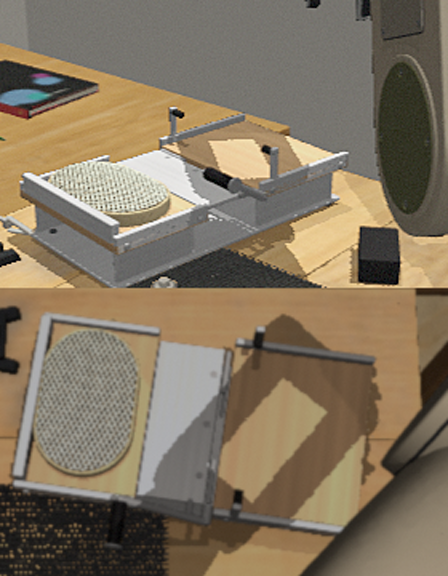

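The case (87,400 in the top half) lies flat against the end stop, the flap is down and the robot is clear of everything.

```bash
python3 -c "
from workcell import env
print(env.job_done())"
```

```text
the job is handed in; nothing more can be done
None
```

I handed the job in at about 26 s: the last pictures show the flap flat across the gap and the case flat against the end stop, the robot is clear, and nothing else looked disturbed; the hand-in returned no verdict.

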